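# Open the dial-locked sample case and present its shackle

### The job

Open the lock on the steel sample case and present it open. First press the thumb pad of its small pivot lever all the way down, so that the lever's hook swings off the shackle; then turn the dial counterclockwise (seen from above), click by click, until its pointer nose stands at the small raised rib on the case in front of the dial and it clicks home there; then pull the shackle straight up to its stop and finish while still holding it up there, without letting go. Leave the loose things around the case where they are.

Things in the scene. Friction and masses are not known exactly. Their poses are not given: they have to be found in the camera images.
- lock: The grey sample case with the lock on its top, 104 (x) x 190 (y) x 60 mm high, fixed to the bench, standing at a varying place and yaw. Origin: centre of its underside; x runs to the back, y to the left along the case, z up. In its frame the dial's axis is at x 0, y +50 mm, the shackle's middle at x 0, y -40 mm, and the lever's hinge (along x) at y -82, z 70 mm. The index rib, 14 x 4 x 10 mm, is on the case top on the front (-x) side of the dial, at x -42, y +50 mm.
- dial_grip (a point): Point on the dial's axis at grip height, 90 mm above the bench. The dial: a black disc, 60 mm across, upper face 70 mm above the bench, with an upright aluminium grip bar, 12 mm thick, 34 mm tall (top at 104 mm), reaching 17 mm from the axis to the pointer end, plus a 6 mm wedge nose, and 23 mm the other way. The point's x axis lies along the bar, the pointer nose at its -x end.
- dial (a joint): Turn of the dial about the vertical, rad, growing counterclockwise seen from above, range -1.75 to 0.65. At 0 the bar lies along the case's x axis with its pointer nose at the index rib: the lock is free there. It clicks into a notch every 0.419 rad (24 deg), about 0.06 N m to leave a notch, and 0 is one of the notches; it starts at a negative value, about two or three notches short of the rib. More than about 0.1 rad off 0 the shackle stays locked after about 1 mm of play.
- lever_pad (a point): Middle of the upper face of the lever's thumb pad (20 x 24 x 6 mm), which stands out from the right (-y) end of the case, 50 mm from the lever's hinge. At the start it is about 97 mm above the bench and slopes up and outward at about 0.5 rad; pressed fully down it is about 70 mm above the bench, nearly level, and about 8 mm farther out, clear of the case.
- lever (a joint): Turn of the lever about its hinge, rad: 0 pad up with the hook over the shackle's collar, 0.55 pad pressed fully down with the hook swung off (its stop). It takes about 5 N at the pad and stays where it is left.
- shackle_grip (a point): Middle of the shackle's top bar (on the bar's centre line). The shackle is a steel U of 10 mm round bar, 54 mm wide, upright in the case; its top bar runs along the case's y, is straight for 20 mm, and its centre is 135 mm above the bench when shut; the space under it is free down to 63 mm. On its right leg is a 20 mm collar, 90 to 98 mm above the bench, under the lever's hook.
- shackle (a joint): Lift of the shackle, m: 0 shut, 0.042 pulled fully open (its stop). A spring and its weight draw it back down with about 4 to 6 N, so it drops shut when let go.
- screwdriver: Bystander: screwdriver lying along the case's back side, 172 mm long, 20 mm thick.
- vial_b: Bystander: small capped vial standing behind the case, 27 mm across, 57 mm high.
- bulb: Bystander: rubber pipette bulb lying in front of the case's right part, 81 x 41 x 41 mm.
- ring_bar: Bystander: white stirring bar lying in front of the case's dial end, 30 x 9 x 9 mm.
- vial_d: Bystander: larger capped vial standing to the left of the case, 37 mm across, 70 mm high.
- note: Bystander: notebook lying to the left of the case, 210 x 152 x 13 mm.

How it is judged:
By the outcome, as a careful person would: the job done as asked, in the order asked, and still so for the second after the job is handed in, while the arm keeps its last pose, push and grip.
It also fails if it takes over 48 s, if anything falls off the work surface, if the arm or the gripper's body presses on something with over 40 N, if the wrist force passes 120 N, or if a joint passes its speed limit or range.

### The arm

A 6-joint arm with a two-finger parallel gripper is mounted at the origin on a cart in front of the work surface, level with it; the furniture and walls round the work are solid. World frame = base frame: x ahead of the robot, y to its left, z up, the work surface at z = 0. Lengths are in m, angles in rad, forces in N, time in s.
With the tool pointing down it reaches from about 0.35 to 1 m from the base axis. Payload 7.1 kg.
Tool frame: the origin (TCP) lies midway between the tips of the shut fingers; the grasp point (between the pads) lies 19 mm behind it (ctrl.pinch_z is the distance from the TCP to the grasp point, in m); z points along the fingers, y is the line along which they close (so a half turn about z gives the same grasp; the last joint's range is limited). The gripper opens to 85 mm and grips with 20 to 120 N. Pads are 22 mm wide; open, the fingers measure 114 mm over their backs; the gripper's body (76 mm by 85 mm) begins 54 mm behind the grasp point. The pads swing forward as they close: fully open they stand 13 mm farther back than shut.
Start: joints at [-1.192, 0.423, 1.63, -0, 1.089, -0.019], TCP at [0.242, -0.576, 0.231] pointing down, gripper open.
Joint ranges: [-3, 3], [-0.9, 2.11], [0.09, 2.58], [-1.31, 4.45], [0.11, 2.69], [-2.54, 2.54]. Speed limits (rad/s): [2.39, 2.39, 3.01, 3.14, 3.14, 3.14].

### API

Orientations are given as a unit quaternion [w, x, y, z].
In Python, from station import monitor, eyes, order, ctrl gives the robot as it stands.
- The arm moves only by the tool jog_arm, never from a script. Its argument "deltas" is a list of rows, each a list of 2 entries, a list of its own where there are three numbers: the shift along the tool's x, y, z in mm, then the turn, a rotation vector about the tool's x, y, z in degrees. In form: [[[tx, ty, tz], [ax, ay, az]], ...]. A call has 1 to 8 rows; each row shifts and turns the commanded pose from where the row before left it, along the tool's axes as they then stand; what a row does not reach is not made up. A row lasts 1/10 s, in which the tool goes at most 50 mm and 8.59 degrees, less where a joint would pass 70% of its speed; a pose out of reach is approached as far as the arm can. A call with a gripper value outside its range is refused whole. "jaw" is the finger opening in mm, from 0 to 85.4, set as the call begins (left out, the last holds). The fingers move at their own pace and stop on an object; "grip_force" is the grip in N (left out, the last holds). Time passes only in rows, so rows that do not move let the fingers close. It gives the time, the measured TCP pose, the force, the opening and the grip force at its end, in the units of the state.
- monitor.observe(): the state, without advancing time (a new reading comes with each control period).
- eyes.snapshot(name): name is "scene" or "top"; returns the picture (420x560x3 uint8, blue, green, red); there is no depth.
- eyes.get_calibration(name): a dict with "mtx" (3x3 intrinsics, pixels), "R" (3x3) and "t" (3): a world point X has camera coordinates R X + t. Camera axes: x right, y down, z forward; pixel columns grow to the right and rows downward; lengths in m; the calibration is good to about 2 mm. A picture is of the moment at which its call begins. get_calibration takes no time and is no camera call.
- order.finish_job(): hands the job in; it is judged then, once.
The state is a dict: "time_s": time; "q": joint angles; "qvel": joint speeds; "joint_torque": joint torques, N m; "tcp_pos": TCP position; "eef_rot": TCP orientation; "wrist_force": force on the tool from outside, world axes, zero at the start; "moment": the same for the moment, N m; "grip_width": finger opening in m; "finger_force": force on a finger pad.
Only numpy, scipy, OpenCV 4.12 (cv2) and the standard library are available. Lean on these libraries where they do the work, as an engineer would, in place of code of your own. Each camera call takes 0.05 s, during which the arm holds its last target. There are 200 camera calls.

## Working session

There is one attempt and no reset: what is moved stays moved. The work goes in short steps, Python scripts to look and compute and a tool call to move; the robot and the scene stay as the last step left them, time stands still between calls to the robot, and variables do not carry over. Pictures are saved under pics/ and viewed, at most 10 in all, crops included, and the job is handed in when it is done.

Besides the shell and the picture viewer there is one more tool, called after "Request:" as name([rows], argument=value, ...), one row to a line, values as JSON. jog_arm: Moves the arm, as the interface text tells. Its arguments: {"type":"object","properties":{"deltas":{"type":"array","items":{"type":"array"}},"jaw":{"type":"number"},"grip_force":{"type":"number"}},"required":["deltas"]}

```bash
mkdir -p pics; python3 - <<'E'
from station import monitor, eyes, ctrl
import cv2, numpy as np
for n in ("scene","top"):
    cv2.imwrite(f"pics/{n}0.png",eyes.snapshot(n)); c=eyes.get_calibration(n)
    print(n,np.round(c["mtx"],1).tolist(),np.round(c["R"],3).tolist(),np.round(c["t"],3).tolist(), (-c["R"].T@c["t"]).round(3))
s=monitor.observe(); print(s["time_s"],s["tcp_pos"],s["eef_rot"],s["q"],ctrl.pinch_z)
E
```

```text
scene [[526.7, 0.0, 270.5], [0.0, 526.7, 210.8], [0.0, 0.0, 1.0]] [[-0.676, -0.737, 0.013], [-0.436, 0.385, -0.814], [0.595, -0.556, -0.581]] [0.335, 0.313, 1.027] [-0.248  0.697  0.847]
top [[488.6, 0.0, 272.8], [0.0, 488.6, 213.0], [0.0, 0.0, 1.0]] [[0.007, -1.0, 0.004], [-0.989, -0.008, -0.144], [0.144, -0.002, -0.99]] [-0.015, 0.521, 1.165] [ 0.347 -0.008  1.229]
0.1 [ 0.24198264 -0.57572535  0.23064019] [-6.60726445e-04  9.80280049e-01  1.97612188e-01 -1.11592764e-04] [-1.19196973e+00  4.23735784e-01  1.63061640e+00  1.90438524e-05
  1.08858053e+00 -1.90252799e-02] 0.0187
```

View pics/scene0.png

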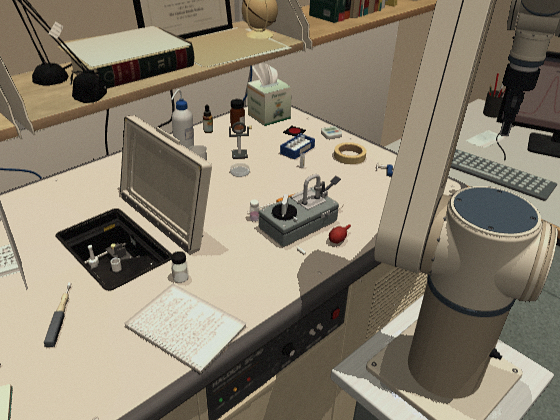

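View pics/top0.png

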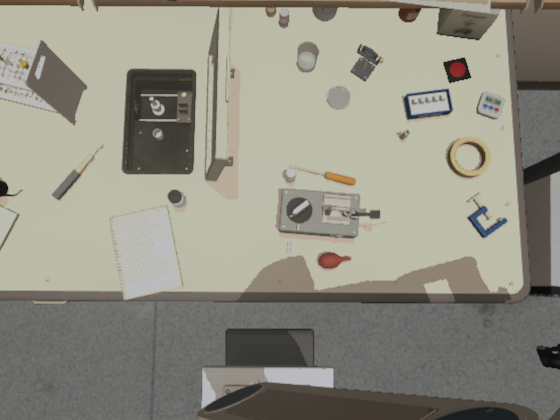

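The top view shows the case centred near (319,213), with the dial at (299,210) and the lever pad at (375,214). I'll enlarge both views.

```bash
python3 - <<'E'
import cv2, numpy as np
t=cv2.imread("pics/top0.png")[170:260,265:395]; s=cv2.imread("pics/scene0.png")[165:255,235:365]
a=cv2.resize(t,None,fx=6,fy=6,interpolation=cv2.INTER_CUBIC); b=cv2.resize(s,None,fx=6,fy=6,interpolation=cv2.INTER_CUBIC)
cv2.imwrite("pics/t6.png",a); cv2.imwrite("pics/s6.png",b)
E
```

```text
(no output)
```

View pics/t6.png

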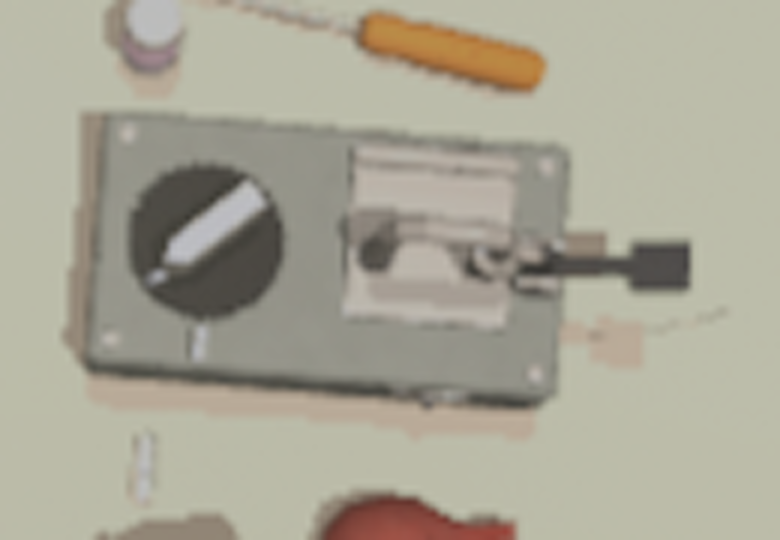

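View pics/s6.png

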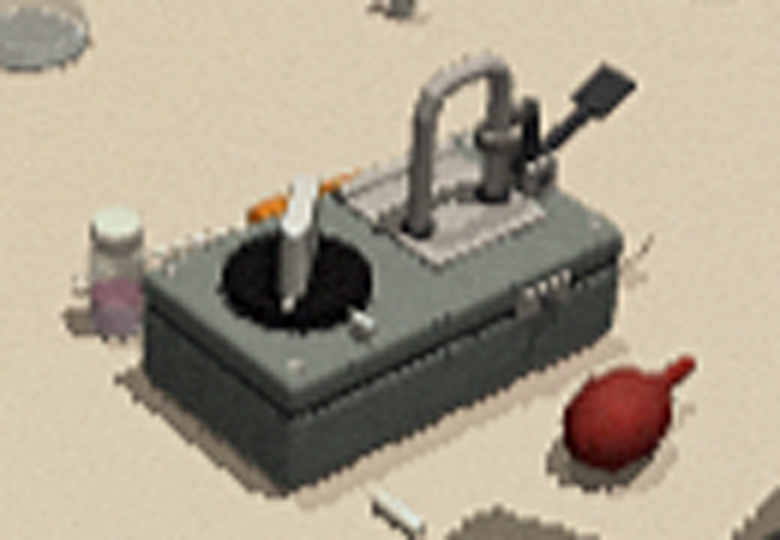

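```bash
cat > h.py <<'E'
from station import eyes
import numpy as np
def ray(n,uv,z):
    c=eyes.get_calibration(n); R=np.array(c["R"]);C=-R.T@np.array(c["t"])
    d=R.T@np.linalg.inv(c["mtx"])@[uv[0],uv[1],1]
    return C+d*(z-C[2])/d[2]
def proj(n,X):
    c=eyes.get_calibration(n); p=np.array(c["mtx"])@(np.array(c["R"])@X+c["t"]); return p[:2]/p[2]
def T(u,v,z): return ray("top",((u+.5)/6-.5+265,(v+.5)/6-.5+170),z)
def S(u,v,z): return ray("scene",((u+.5)/6-.5+235,(v+.5)/6-.5+165),z)
E
python3 - <<'E'
from h import *
sc=[T(*p,.061) for p in((128,134),(547,166),(536,373),(110,338))]
co=[T(*p,.06) for p in((103,115),(568,148),(548,397),(88,362))]
for q in(sc,co):
    m=sum(q)/4; l=(q[0]+q[3]-q[1]-q[2])/2; f=(q[0]+q[1]-q[2]-q[3])/2
    print("centre",m.round(4),"len",np.linalg.norm(l),np.linalg.norm(f),"yaw",np.arctan2(-l[0],l[1]),np.arctan2(f[1],f[0]))
print("dial",T(206,241,.07),S(298,281,.07))
a,b=T(256,193,.104),T(176,256,.104); print("bar",a,b,np.arctan2(*(a-b)[[1,0]]))
print("rib",T(200,341,.07), "padtop",T(661,266,.097),S(606,90,.097))
print("shackle top S",S(468,68,.135), "T", T(430,228,.135))
E
```

```text
centre [ 0.5217 -0.1243  0.061 ] len 0.1705724990791547 0.08397433316091114 yaw -0.07242318363778645 -0.07644653270118432
centre [ 0.5208 -0.123   0.06  ] len 0.1868045486605856 0.10139979227143943 yaw -0.06660257759368618 -0.07625001561679629
dial [ 0.52446472 -0.07376485  0.07      ] [ 0.52179004 -0.06969372  0.07      ]
bar [ 0.53829546 -0.09131346  0.104     ] [ 0.51328303 -0.0602064   0.104     ] -0.8935751038264029
rib [ 0.48420026 -0.07135193  0.07      ] padtop [ 0.51181168 -0.24982334  0.097     ] [ 0.50985725 -0.24757004  0.097     ]
shackle top S [ 0.52241819 -0.16843567  0.135     ] T [ 0.52011921 -0.15472789  0.135     ]
```

The case sits at about (0.521, -0.1225) with yaw about -0.073. The dial reads about -0.82, which is two notches short. Next I'll move towards a point above the pad.

Request:
jog_arm([
  [[38,-20,0],[0,0,0]],
  [[38,-20,0],[0,0,0]],
  [[38,-20,0],[0,0,0]],
  [[38,-20,0],[0,0,0]],
  [[38,-20,0],[0,0,0]],
  [[38,-20,0],[0,0,0]],
  [[38,-20,0],[0,0,0]],
  [[38,-20,0],[0,0,0]],
], jaw=0, grip_force=20)

```text
time_s: 0.9
tcp_pos: [0.4611, -0.3093, 0.2311]
eef_rot: [-0.0, 0.98, 0.198, -0.0]
wrist_force: [-0.4, -0.7, 0.6]
grip_width: -0.0001
finger_force: 0.0
```

Request:
jog_arm([
  [[0,0,0],[0,0,-7.9]],
  [[0,0,0],[0,0,-7.9]],
  [[0,0,0],[0,0,-7.9]],
  [[0,0,0],[0,0,-7.9]],
  [[0,0,0],[0,0,-7.9]],
  [[0,0,0],[0,0,-7.9]],
  [[0,0,0],[0,0,-7.9]],
  [[0,0,0],[0,0,-7.9]],
])

```text
time_s: 1.7
tcp_pos: [0.4602, -0.3107, 0.231]
eef_rot: [-0.0, 0.729, 0.684, -0.0]
wrist_force: [1.1, -0.9, 0.3]
grip_width: -0.0001
finger_force: 0.0
```

```bash
cat >> h.py <<'E'
from station import monitor
from scipy.spatial.transform import Rotation as Ro
def to(x,y,z,yawdeg):
    s=monitor.observe(); w,a,b,c=s["eef_rot"]; R=Ro.from_quat([a,b,c,w]); p=s["tcp_pos"]
    Rt=Ro.from_euler("z",yawdeg,degrees=True)*Ro.from_euler("x",180,degrees=True)
    d=np.array([x,y,z])-p
    print("t",s["time_s"],"tcp",np.round(p,4),"F",np.round(s["wrist_force"],1),"M",np.round(s["moment"],2),"w",round(s["grip_width"],4),"q",np.round(s["q"],2))
    print("tool shift mm (now)",(R.inv().apply(d)*1e3).round(1),"(after turn)",(Rt.inv().apply(d)*1e3).round(1),"turn",np.degrees((R.inv()*Rt).as_rotvec()).round(1))
E
python3 -c "
from h import *
to(.5115,-.252,.125,85.8)"
```

```text
t 1.7 tcp [ 0.4602 -0.3107  0.231 ] F [ 1.1 -0.9  0.3] M [-0.01 -0.02 -0.  ] w -0.0001 q [-0.62  0.32  1.79  0.    1.03 -0.55]
tool shift mm (now) [ 61.8  47.5 106. ] (after turn) [ 62.3  46.9 106. ] turn [-0.  -0.   0.5]
```

Request:
jog_arm([
  [[21,16,0],[0,0,0]],
  [[21,16,0],[0,0,0]],
  [[20,15.5,0],[0,0,0.5]],
  [[0,0,40],[0,0,0]],
  [[0,0,40],[0,0,0]],
  [[0,0,20],[0,0,0]],
  [[0,0,0],[0,0,0]],
])

```text
time_s: 2.4
tcp_pos: [0.5098, -0.251, 0.128]
eef_rot: [-0.003, 0.734, 0.679, -0.001]
wrist_force: [0.5, -0.2, 0.5]
grip_width: -0.0002
finger_force: 0.0
```

```bash
python3 - <<'E'
from h import *
import cv2
to(.5115,-.252,.067,85.8)
s=cv2.resize(eyes.snapshot("scene")[130:240,270:380],None,fx=5,fy=5,interpolation=2)
cv2.imwrite("pics/pad.png",s)
E
```

```text
t 2.4 tcp [ 0.5098 -0.251   0.128 ] F [ 0.5 -0.2  0.5] M [-0.03 -0.02  0.  ] w -0.0002 q [-0.48  0.48  1.82 -0.    0.84 -0.4 ]
tool shift mm (now) [-1.   2.1 61. ] (after turn) [-0.8  1.7 61. ] turn [-0.4 -0.2 -0.3]
```

View pics/pad.png

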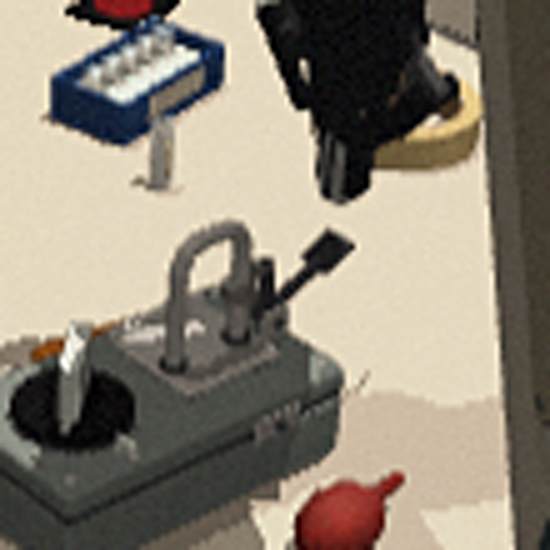

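The closed fingers (tip at 343,195) are straight above the pad (333,245). Now I'll press down.

Request:
jog_arm([
  [[0,0,12],[0,0,0]],
  [[0,0,12],[0,0,0]],
  [[0,0,8],[0,0,0]],
  [[0,0,6],[0,0,0]],
  [[0,0,6],[0,0,0]],
  [[0,0,6],[0,0,0]],
  [[0,0,4],[0,0,0]],
  [[0,0,0],[0,0,0]],
])

```text
time_s: 3.25
tcp_pos: [0.512, -0.2522, 0.0768]
eef_rot: [-0.0, 0.734, 0.679, 0.0]
wrist_force: [0.5, 0.5, -0.6]
grip_width: -0.0002
finger_force: 0.0
```

Request:
jog_arm([
  [[0,0,0],[0,0,0]],
  [[0,0,0],[0,0,0]],
])

```text
time_s: 3.45
tcp_pos: [0.5115, -0.2518, 0.077]
eef_rot: [-0.001, 0.734, 0.679, -0.0]
wrist_force: [-0.1, -0.9, 0.2]
grip_width: -0.0001
finger_force: 0.0
```

```bash
python3 - <<'E'
from h import *
import cv2
to(.5115,-.252,.067,85.8)
s=cv2.resize(eyes.snapshot("scene")[130:240,270:380],None,fx=5,fy=5,interpolation=2)
cv2.imwrite("pics/pad2.png",s)
E
```

```text
t 3.45 tcp [ 0.5115 -0.2518  0.077 ] F [-0.1 -0.9  0.2] M [0.04 0.03 0.06] w -0.0001 q [-0.48  0.56  1.84  0.    0.74 -0.4 ]
tool shift mm (now) [-0.2 -0.  10. ] (after turn) [-0.2 -0.  10. ] turn [-0.1 -0.  -0.3]
```

View pics/pad2.png

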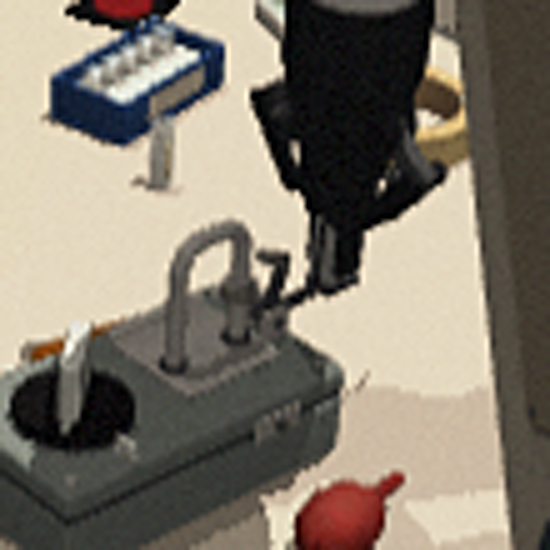

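The lever is following: the pad is under the fingers and the hook is swinging off. I'll press on to the stop, in small steps.

Request:
jog_arm([
  [[0,0,3],[0,0,0]],
  [[0,0,3],[0,0,0]],
  [[0,0,2],[0,0,0]],
  [[0,0,0],[0,0,0]],
  [[0,0,0],[0,0,0]],
])

```text
time_s: 4.0
tcp_pos: [0.5123, -0.2525, 0.0703]
eef_rot: [0.0, 0.734, 0.679, 0.0]
wrist_force: [-3.3, 0.1, 13.4]
grip_width: 0.0001
finger_force: 6.4
```

Request:
jog_arm([
  [[0,0,1],[0,0,0]],
  [[0,0,0],[0,0,0]],
])

```text
time_s: 4.2
tcp_pos: [0.5124, -0.2525, 0.0701]
eef_rot: [0.0, 0.734, 0.679, 0.0]
wrist_force: [-5.3, 2.4, 19.9]
grip_width: 0.0001
finger_force: 9.9
```

The lever is at its stop (20 N, z 70 mm). I'll lift off and go above the dial.

Request:
jog_arm([
  [[0,0,-20],[0,0,0]],
  [[0,0,-40],[0,0,0]],
  [[0,0,-40],[0,0,0]],
  [[0,0,-30],[0,0,0]],
  [[45,0,0],[0,0,0]],
  [[45,0,0],[0,0,0]],
  [[45,0,0],[0,0,0]],
  [[45,-1,0],[0,0,0]],
], jaw=45)

```text
time_s: 5.0
tcp_pos: [0.5251, -0.0713, 0.1982]
eef_rot: [0.0, 0.735, 0.679, 0.0]
wrist_force: [0.6, -0.4, -0.5]
grip_width: 0.0449
finger_force: 0.0
```

Request:
jog_arm([
  [[0,0,0],[0,0,-7]],
  [[0,0,0],[0,0,-7]],
  [[0,0,0],[0,0,-7]],
  [[0,0,0],[0,0,-7]],
  [[0,0,0],[0,0,-7]],
  [[0,0,0],[0,0,-7]],
  [[0,0,0],[0,0,0]],
])

```text
time_s: 5.7
tcp_pos: [0.5251, -0.0727, 0.198]
eef_rot: [-0.0, 0.442, 0.897, -0.0]
wrist_force: [0.5, 0.6, 0.1]
grip_width: 0.0449
finger_force: 0.0
```

```bash
python3 - <<'E'
from h import *
import cv2
to(.5246,-.0728,.077,127.8)
s=cv2.resize(eyes.snapshot("scene")[130:255,230:370],None,fx=4.5,fy=4.5,interpolation=2)
cv2.imwrite("pics/d1.png",s)
E
```

```text
t 5.7 tcp [ 0.5251 -0.0727  0.198 ] F [0.5 0.6 0.1] M [0.01 0.02 0.05] w 0.0449 q [-0.16  0.33  1.87  0.    0.95 -0.82]
tool shift mm (now) [  0.2  -0.4 121. ] (after turn) [  0.3  -0.4 121. ] turn [-0.  -0.  -0.2]
```

View pics/d1.png

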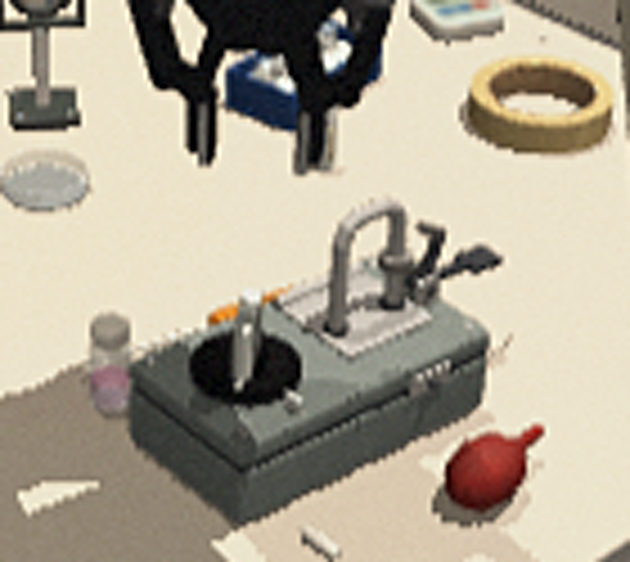

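The lever is fully down and its hook is clear. The open fingers straddle the bar, so I'll descend and grip.

Request:
jog_arm([
  [[0,0,35],[0,0,0]],
  [[0,0,35],[0,0,0]],
  [[0,0,25],[0,0,0]],
  [[0,0,15],[0,0,0]],
  [[0,0,11],[0,0,0]],
  [[0,0,0],[0,0,0]],
])

```text
time_s: 6.35
tcp_pos: [0.5244, -0.0727, 0.076]
eef_rot: [-0.001, 0.443, 0.896, -0.0]
wrist_force: [-0.5, -0.2, -0.3]
grip_width: 0.0449
finger_force: 0.0
```

Request:
jog_arm([
  [[0,0,0],[0,0,0]],
  [[0,0,0],[0,0,0]],
  [[0,0,0],[0,0,0]],
  [[0,0,0],[0,0,0]],
  [[0,0,0],[0,0,0]],
  [[0,0,0],[0,0,0]],
], jaw=0, grip_force=30)

```text
time_s: 6.95
tcp_pos: [0.5265, -0.0727, 0.0784]
eef_rot: [0.001, 0.442, 0.897, 0.001]
wrist_force: [2.5, 3.5, 5.9]
grip_width: 0.0111
finger_force: 35.4
```

```bash
python3 - <<'E'
from h import *
to(.5246,-.0728,.077,127.8)
E
```

```text
t 6.95 tcp [ 0.5265 -0.0727  0.0784] F [2.5 3.5 5.9] M [ 0.52 -0.14  0.03] w 0.0111 q [-0.16  0.52  1.93  0.    0.69 -0.81]
tool shift mm (now) [ 1.1 -1.5  1.4] (after turn) [ 1.1 -1.5  1.4] turn [ 0.1  0.1 -0.3]
```

Request:
jog_arm([
  [[0,0,-2],[0,0,-4]],
  [[0,0,0],[0,0,-4]],
  [[0,0,0],[0,0,-4]],
  [[0,0,0],[0,0,-4]],
  [[0,0,0],[0,0,-4]],
  [[0,0,0],[0,0,-4]],
  [[0,0,0],[0,0,0]],
])

```text
time_s: 7.65
tcp_pos: [0.5261, -0.073, 0.0786]
eef_rot: [0.001, 0.245, 0.969, 0.0]
wrist_force: [7.7, 0.6, -14.4]
grip_width: 0.0115
finger_force: 32.4
```

Request:
jog_arm([
  [[0,0,0],[0,0,-4]],
  [[0,0,0],[0,0,-4]],
  [[0,0,0],[0,0,-4]],
  [[0,0,0],[0,0,-4]],
  [[0,0,0],[0,0,-4]],
  [[0,0,0],[0,0,-4]],
  [[0,0,0],[0,0,0]],
  [[0,0,0],[0,0,0]],
])

```text
time_s: 8.45
tcp_pos: [0.526, -0.0734, 0.0785]
eef_rot: [0.001, 0.039, 0.999, -0.0]
wrist_force: [6.8, -2.8, -13.3]
grip_width: 0.0111
finger_force: 32.4
```

```bash
python3 - <<'E'
from h import *
to(.5246,-.0728,.077,175.8)
E
```

```text
t 8.45 tcp [ 0.526  -0.0734  0.0785] F [  6.8  -2.8 -13.3] M [-0.31 -1.15  0.04] w 0.0111 q [-0.16  0.52  1.93 -0.    0.69 -1.65]
tool shift mm (now) [1.5 0.4 1.5] (after turn) [1.5 0.5 1.5] turn [-0.   0.1 -0.3]
```

Turned. I'll release, lift, and move aside to check the dial.

Request:
jog_arm([
  [[0,0,1],[0,0,0]],
  [[0,0,0],[0,0,0]],
  [[0,0,0],[0,0,0]],
  [[0,0,0],[0,0,0]],
  [[0,0,-30],[0,0,0]],
  [[0,0,-40],[0,0,0]],
  [[0,0,-40],[0,0,0]],
  [[0,0,-30],[0,0,0]],
], jaw=45)

```text
time_s: 9.25
tcp_pos: [0.5257, -0.0729, 0.2209]
eef_rot: [0.001, 0.039, 0.999, -0.0]
wrist_force: [-0.7, -0.4, -0.2]
grip_width: 0.0449
finger_force: 0.0
```

Request:
jog_arm([
  [[0,0,0],[0,0,8]],
  [[0,0,0],[0,0,8]],
  [[0,0,0],[0,0,8]],
  [[0,0,0],[0,0,8]],
  [[0,0,0],[0,0,8]],
  [[0,0,0],[0,0,8]],
  [[0,0,0],[0,0,8]],
  [[0,0,0],[0,0,8]],
])

```text
time_s: 10.05
tcp_pos: [0.5251, -0.0728, 0.2185]
eef_rot: [0.0, 0.565, 0.825, -0.0]
wrist_force: [0.4, -0.5, 0.0]
grip_width: 0.0448
finger_force: 0.0
```

Request:
jog_arm([
  [[0,0,0],[0,0,8]],
  [[0,0,0],[0,0,8]],
  [[0,0,0],[0,0,8]],
  [[0,0,0],[0,0,2]],
  [[-30,0,0],[0,0,0]],
  [[-30,0,0],[0,0,0]],
  [[-30,0,0],[0,0,0]],
  [[0,0,0],[0,0,0]],
])

```text
time_s: 10.85
tcp_pos: [0.518, -0.1652, 0.2186]
eef_rot: [0.001, 0.735, 0.678, -0.0]
wrist_force: [-0.2, -0.2, 0.9]
grip_width: 0.0452
finger_force: 0.0
```

```bash
python3 - <<'E'
from h import *
import cv2
to(.5180,-.1624,.116,85.8)
s=cv2.resize(eyes.snapshot("scene")[130:255,230:370],None,fx=4.5,fy=4.5,interpolation=2)
cv2.imwrite("pics/d2.png",s)
cv2.imwrite("pics/t2.png",eyes.snapshot("top"))
E
```

```text
t 10.85 tcp [ 0.518  -0.1652  0.2186] F [-0.2 -0.2  0.9] M [ 0.04 -0.02  0.03] w 0.0452 q [-0.33  0.32  1.82 -0.    1.   -0.25]
tool shift mm (now) [  2.9  -0.3 102.6] (after turn) [  2.8  -0.2 102.6] turn [ 0.   0.1 -0.5]
```

View pics/d2.png

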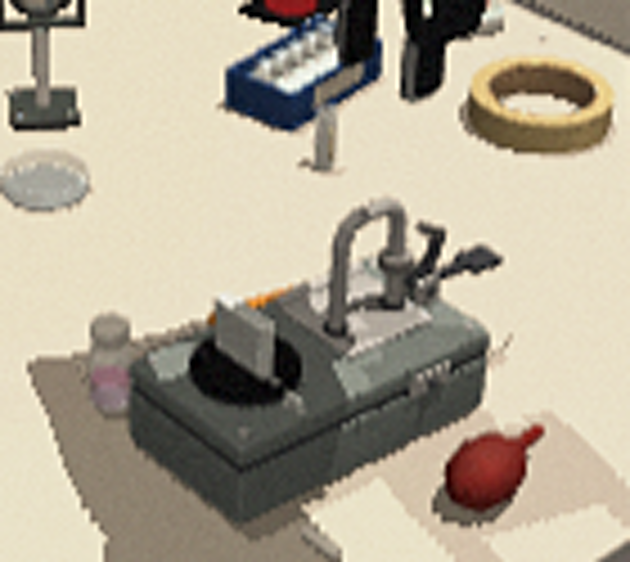

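The pointer nose (about 285,385) now meets the rib (292,400). Next I'll descend on the shackle.

Request:
jog_arm([
  [[3,0,30],[0,0,0]],
  [[0,0,30],[0,0,0]],
  [[0,0,20],[0,0,0]],
  [[0,0,15],[0,0,0]],
  [[0,0,8],[0,0,0]],
  [[0,0,0],[0,0,0]],
])

```text
time_s: 11.55
tcp_pos: [0.5179, -0.1586, 0.1145]
eef_rot: [-0.001, 0.734, 0.679, -0.0]
wrist_force: [0.5, -0.8, -0.2]
grip_width: 0.045
finger_force: 0.0
```

Request:
jog_arm([
  [[0,0,0],[0,0,0]],
  [[0,0,0],[0,0,0]],
  [[0,0,0],[0,0,0]],
  [[0,0,0],[0,0,0]],
  [[0,0,0],[0,0,0]],
  [[0,0,0],[0,0,0]],
], jaw=0, grip_force=70)

```text
time_s: 12.15
tcp_pos: [0.5205, -0.1598, 0.1165]
eef_rot: [0.002, 0.734, 0.679, 0.001]
wrist_force: [6.1, 1.5, -1.0]
grip_width: 0.0081
finger_force: 68.2
```

Request:
jog_arm([
  [[0,0,-3],[0,0,0]],
  [[0,0,-4],[0,0,0]],
  [[0,0,-5],[0,0,0]],
  [[0,0,0],[0,0,0]],
])

```text
time_s: 12.55
tcp_pos: [0.5205, -0.1598, 0.1287]
eef_rot: [0.002, 0.734, 0.679, 0.001]
wrist_force: [6.3, 1.6, -3.6]
grip_width: 0.0074
finger_force: 68.3
```

Request:
jog_arm([
  [[0,0,-6],[0,0,0]],
  [[0,0,-6],[0,0,0]],
  [[0,0,-6],[0,0,0]],
  [[0,0,-6],[0,0,0]],
  [[0,0,-3],[0,0,0]],
  [[0,0,0],[0,0,0]],
])

```text
time_s: 13.15
tcp_pos: [0.5205, -0.1598, 0.1555]
eef_rot: [0.002, 0.734, 0.679, 0.002]
wrist_force: [6.9, 1.7, -4.9]
grip_width: 0.0079
finger_force: 68.4
```

Request:
jog_arm([
  [[0,0,-2],[0,0,0]],
  [[0,0,-2],[0,0,0]],
  [[0,0,0],[0,0,0]],
  [[0,0,0],[0,0,0]],
])

```text
time_s: 13.55
tcp_pos: [0.5204, -0.1598, 0.1587]
eef_rot: [0.002, 0.734, 0.679, 0.001]
wrist_force: [8.2, 0.6, -8.8]
grip_width: 0.0079
finger_force: 69.3
```

Request:
jog_arm([
  [[0,0,-2],[0,0,0]],
  [[0,0,0],[0,0,0]],
  [[0,0,0],[0,0,0]],
  [[0,0,0],[0,0,0]],
])

```text
time_s: 13.95
tcp_pos: [0.5202, -0.1597, 0.1589]
eef_rot: [0.001, 0.734, 0.679, 0.001]
wrist_force: [14.2, -0.3, -26.6]
grip_width: 0.0075
finger_force: 68.8
```

```bash
python3 - <<'E'
from h import *
import cv2
to(.5180,-.1624,.158,85.8)
s=cv2.resize(eyes.snapshot("scene")[130:255,230:370],None,fx=4.5,fy=4.5,interpolation=2)
cv2.imwrite("pics/f.png",s)
E
```

```text
t 13.95 tcp [ 0.5202 -0.1597  0.1589] F [ 14.2  -0.3 -26.6] M [-0.32 -2.2   0.03] w 0.0075 q [-0.32  0.4   1.86  0.    0.87 -0.24]
tool shift mm (now) [-2.8 -2.   0.9] (after turn) [-2.8 -2.   0.9] turn [ 0.2  0.  -0.3]
```

View pics/f.png

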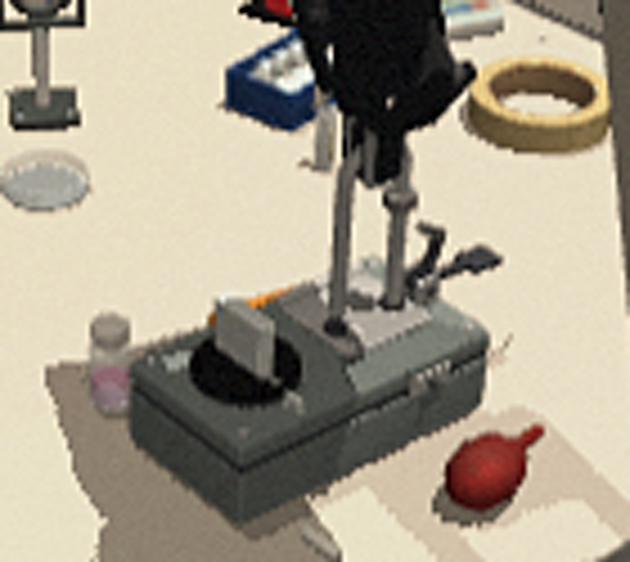

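The shackle is fully up: the collar (400,198) has risen well above the hook. The pull has jumped to 27 N, so it is at the stop. I'll ease off slightly and hand in.

Request:
jog_arm([
  [[0,0,1],[0,0,0]],
  [[0,0,0],[0,0,0]],
  [[0,0,0],[0,0,0]],
])

```text
time_s: 14.3
tcp_pos: [0.5203, -0.1597, 0.1588]
eef_rot: [0.002, 0.734, 0.679, 0.001]
wrist_force: [11.6, -0.1, -17.0]
grip_width: 0.0078
finger_force: 70.0
```

```bash
python3 -c "
from h import *
to(.518,-.1624,.158,85.8)
from station import order
print(order.finish_job())"
```

```text
t 14.3 tcp [ 0.5203 -0.1597  0.1588] F [ 11.6  -0.1 -17. ] M [-0.1  -1.69 -0.04] w 0.0078 q [-0.32  0.4   1.86  0.    0.87 -0.24]
tool shift mm (now) [-2.8 -2.1  0.8] (after turn) [-2.8 -2.1  0.8] turn [ 0.2  0.  -0.3]
the job is handed in; nothing more can be done
None
```

The lock is open and handed in at 14.3 s: I pressed the lever to its stop, turned the dial two clicks to the rib, and the gripper is still holding the shackle at its upper stop.

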